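Shift the feed gearbox into third

TASK

Put the blue feed gearbox on the bench into third: push the red-knobbed lever with the fingertips through its H-shaped gate, out of the left-hand column to neutral, across to the right, then forward (away from the robot) fully home into the slot marked with three dots. Only push the lever, never pinch its knob between the fingers, and leave the screw tray, the screwdriver and the grey casting where they are. Move clear when it is in.

Things in the scene. Friction and masses are not known exactly. Their poses are not given: they have to be found in the camera images.
- gearbox: Blue gearbox fixed to the bench, housing 200 x 180 x 98 mm on a 230 x 210 mm foot; a dark motor sticks out 120 mm at its +x side (113 mm high at most). Origin: centre of its underside, on the bench. Its x axis is FORWARD (roughly away from the robot), y LEFT, z up. The lever's pivot lies at x = 0, y = 0, z = 28 mm. A gate plate, 132 x 112 mm, (off-white) tops it at z = 111 mm.
- gate_center (a point): Middle of the H slot, on the plate's top (z = 111 mm). Stick centre lines, gearbox frame: columns at y = +18 (left) and -18 mm (right), x = -29 to +29; cross channel (neutral) at x = 0 with 2 mm play fore and aft; the tongues' noses are fully round (radius 11.5 mm), so a stick a few mm off is guided in. Red dots: one forward left, two rear left, three forward right, four rear right.
- slot3 (a point): Where the centre of the 10 mm thick stick stands, at the plate's top (z = 111 mm), with the lever fully home in slot three: x = 28.8, y = -18.3 mm in the gearbox's frame.
- knob_center (a point): Centre of the lever's red knob, a block 40 x 40 mm and 52 mm tall, 131 mm along the lever from the pivot (159 mm above the bench when upright, 3 to 11 mm lower when leaning). Its axes are the gearbox's, tilted with the lever. About 20 mm are free between knob and gate plate (10 mm on a leaning side). The lever stays where it is left; about 1.5 N at the knob moves it.
- shift_across (a joint): Sideways lean a of the lever, rad: 0 upright, positive to the RIGHT (gearbox -y). -0.22 in the left column, +0.22 in the right one (stops at +-0.225). It can only change while the lever is in neutral.
- shift_forward (a joint): Fore-and-aft lean f, rad: 0 neutral, positive FORWARD (gearbox +x); stops at +-0.34, slots one and three at the positive end. A point r along the lever lies at (r sin f, -r cos f sin a, r cos f cos a) from the pivot, in the gearbox's frame. The lever starts in the left column, anywhere from -0.3 (slot two) to +0.3 (slot one).
- screw_tray: Bystander: grey open tray of screws, 150 x 110 x 45 mm, loose, left of the gearbox; origin under its centre.
- screwdriver: Bystander: screwdriver with a red handle, 190 mm long, lying loose to the right of the gearbox, about along its x axis.
- casting: Bystander: grey ribbed casting, 110 x 60 x 38 mm, loose, further to the right; origin under its centre.
- pad_front: The forward (+x) side pad of the knob, 34 mm wide, 46 mm tall, 3 mm thick; origin at its centre, 18.5 mm from the knob's axis (outer face at 20 mm), 130 mm along the lever from the pivot.
- pad_rear: The rear (-x) side pad of the knob, 34 mm wide, 46 mm tall, 3 mm thick; origin at its centre, 18.5 mm from the knob's axis (outer face at 20 mm), 130 mm along the lever from the pivot.
- pad_left: The left (+y) side pad of the knob, 34 mm wide, 46 mm tall, 3 mm thick; origin at its centre, 18.5 mm from the knob's axis (outer face at 20 mm), 130 mm along the lever from the pivot.
- pad_right: The right (-y) side pad of the knob, 34 mm wide, 46 mm tall, 3 mm thick; origin at its centre, 18.5 mm from the knob's axis (outer face at 20 mm), 130 mm along the lever from the pivot.

How it is judged:
By the outcome, as a careful person would: the job done as asked, in the order asked, and still so for the second after the job is handed in, with the robot touching nothing.
It also fails if it takes over 67 s, if anything falls off the work surface, if the arm or the gripper's body presses on something with over 40 N, if the wrist force passes 120 N, or if a joint passes its speed limit or range.

ROBOT

A 6-joint arm with a two-finger parallel gripper is mounted at the origin on the work surface. World frame = base frame: x ahead of the robot, y to its left, z up, the work surface at z = 0. Lengths are in m, angles in rad, forces in N, time in s.
With the tool pointing down it reaches from about 0.3 to 0.75 m from the base axis. Payload 8.5 kg.
Tool frame: the origin (TCP) lies midway between the tips of the shut fingers; the grasp point (between the pads) lies 19 mm behind it (r.grasp_offset is the distance from the TCP to the grasp point, in m); z points along the fingers, y is the direction in which the jaws open and shut (so a half turn about z gives the same grasp; the last joint's range is limited). The gripper opens to 85 mm and grips with 20 to 120 N. Pads are 22 mm wide; open, the fingers measure 114 mm over their backs; the gripper's body (76 mm by 85 mm) begins 54 mm behind the grasp point. The pads swing forward as they close: fully open they stand 13 mm farther back than shut.
Start: joints at [0.961, 0.381, 1.297, -0, 1.464, -0.215], TCP at [0.212, 0.508, 0.231] pointing down, gripper open.
Joint ranges: [-3.11, 3.11], [-0.89, 2.33], [0.22, 2.48], [-1.42, 4.56], [0.17, 2.85], [-2.88, 2.88]. Speed limits (rad/s): [2.39, 2.39, 3.14, 3.14, 3.14, 3.14].

INTERFACE

Orientations are given as a rotation vector (axis times angle).
In Python, from plant import r, cams gives the robot as it stands. The module is installed in compiled form; this text tells all that it offers.
- The arm moves only by the tool play_rows, never from a script. Its argument "steps" is a list of rows, each an object of numbers: "x", "y", "z": the shift along the tool's x, y, z in mm; "wx", "wy", "wz": the turn, a rotation vector about the tool's x, y, z in degrees; "jaw": the opening, from -1 (shut) to 1 (fully open), so that 0 is half open. A call has 1 to 10 rows; each row is the pose to reach, as a shift and turn from the pose commanded when the call began, along the tool's axes at that moment; what a row does not reach only later rows make up. A row lasts 1/10 s, in which the tool goes at most 50 mm and 8.59 degrees, less where a joint would pass 70% of its speed; a pose out of reach is approached as far as the arm can. A call with a gripper value outside its range is refused whole. The fingers move at their own pace and stop on an object; "squeeze" is the grip in N (left out, the last holds). Time passes only in rows, so rows that repeat a pose let the fingers close. It gives the time, the measured TCP pose, the force and the opening at its end, in the units of the state.
- r.read_state(): the state, without advancing time (a new reading comes with each control period).
- cams.get_image(name): name is "side" or "top"; returns a dict with "color" (420x560x3 uint8, red, green, blue), "mtx" (3x3 intrinsics, pixels), "R" (3x3) and "t" (3): a world point X has camera coordinates R X + t. Camera axes: x right, y down, z forward; pixel columns grow to the right and rows downward; lengths in m; the calibration is good to about 2 mm. A picture is of the moment at which its call begins. There is no depth.
- r.hand_in(): hands the job in, once; it reports no verdict.
Trained networks look in a picture, given as the dict that the camera call returned (one of the last four; its "shot" number tells which), for a name from the list of things; names that differ only in an ending like _2 or _b are one class to them, and where a whole thing is asked for, a point or a joint stands for the part that bears it (a point fixed in the world has none). Each returns a list of dicts, best first, with "confidence" (0 to 1); they miss things now and then, are a little off and sometimes report something else, mostly with a low value. They report only what shows in the picture. A call takes as long as a camera call.
- cams.recognise(picture, query): "xyz" ([x, y, z] in m, in world coordinates, good to about 4 mm: the middle of the surface that is visible of it).
- cams.spot_point(picture, query): "xyz" ([x, y, z] in m, in world coordinates, good to about 4 mm: a listed point, or the origin of a listed thing).
The state is a dict: "clock": time; "q": joint angles; "joint_vel": joint speeds; "joint_efforts": joint torques, N m; "tcp_pos": TCP position; "orientation": TCP orientation; "force": force on the tool from outside, world axes, zero at the start; "ft_torque": the same for the moment, N m; "finger_gap": opening from 0.0 (shut) to 1.0 (fully open).
Only numpy, scipy, OpenCV 4.12 (cv2) and the standard library are available. Lean on these libraries where they do the work, as an engineer would, in place of code of your own. Each camera call takes 0.05 s, during which the arm holds its last target.

## Working session

There is one attempt and no reset: what is moved stays moved. The work goes in short steps, Python scripts to look and compute and a tool call to move; the robot and the scene stay as the last step left them, time stands still between calls to the robot, and variables do not carry over. Pictures are saved under pics/ and viewed, and the job is handed in when it is done.

Besides the shell and the picture viewer there is one more tool, called after "Emit:" by a JSON object that holds its "fn" and its "kwargs", one argument or row to a line. play_rows: Moves the arm, as the interface text tells. Its arguments: {"type":"object","properties":{"steps":{"type":"array"},"squeeze":{"type":"number"}},"required":["steps"]}

```bash
mkdir -p pics
cat > look.py <<'E'
from plant import r,cams
import cv2,numpy as np,sys
def snap(name,f):
    p=cams.get_image(name); cv2.imwrite('pics/'+f,p['color'][:,:,::-1]); return p
E
python3 - <<'E'
from look import *
np.set_printoptions(precision=4,suppress=True)
for n in ['side','top']:
    p=snap(n,n+'0.png'); print(n,-p['R'].T@p['t'],p['R'][2])
    for q in ['gearbox','gate_center','slot3','knob_center','pad_front','pad_rear','pad_left','pad_right','screw_tray','screwdriver','casting']:
        for d in cams.spot_point(p,q)[:2]: print(q,np.array(d['xyz']),round(d['confidence'],2))
s=r.read_state();print(s)
E
```

```text
side [ 0.4609 -0.5968  0.7861] [ 0.0396  0.6825 -0.7298]
gearbox [ 0.5239 -0.0503  0.0018] 0.86
gate_center [ 0.5267 -0.0484  0.1117] 0.92
slot3 [ 0.5574 -0.0656  0.1104] 0.93
knob_center [ 0.5141 -0.0196  0.1586] 0.68
pad_front [ 0.5302 -0.021   0.153 ] 0.37
pad_rear [ 0.4907 -0.0209  0.154 ] 0.45
pad_left [ 0.5376 -0.1994  0.0031] 0.44
pad_left [ 0.4945 -0.3084  0.0022] 0.39
pad_right [ 0.5145 -0.0408  0.1629] 0.81
screw_tray [0.4418 0.154  0.0009] 0.98
screwdriver [ 0.5369 -0.1982  0.005 ] 0.68
casting [ 0.4941 -0.3048  0.0001] 0.55
casting [ 0.5182 -0.0403  0.1601] 0.45
top [0.4329 0.0352 0.9829] [ 0.0555 -0.0147 -0.9983]
gearbox [ 0.5267 -0.0499  0.0029] 0.94
gearbox [ 0.5226 -0.0509  0.1126] 0.32
gate_center [ 0.5259 -0.0467  0.1128] 0.71
slot3 [ 0.5595 -0.0691  0.1126] 0.63
knob_center [ 0.5103 -0.0212  0.1556] 0.97
pad_front [ 0.5326 -0.0204  0.1555] 0.54
pad_rear [ 0.4889 -0.0227  0.1508] 0.54
pad_left [ 0.512  -0.0036  0.1503] 0.52
pad_right [ 0.5138 -0.0415  0.1585] 0.58
screw_tray [0.4422 0.1523 0.0009] 0.7
screwdriver [ 0.5381 -0.2008  0.0016] 0.84
casting [ 0.4958 -0.307  -0.0038] 0.64
casting [ 0.534  -0.0226  0.1573] 0.46
{'clock': 1.2, 'q': array([ 0.9607,  0.3806,  1.2974, -0.    ,  1.4636, -0.2153]), 'joint_vel': array([-0.0009, -0.0004,  0.0003,  0.0009,  0.0027, -0.0006]), 'joint_efforts': array([ -0.0001, -44.8317, -23.1468,  -0.0002,   0.0004,   0.    ]), 'tcp_pos': array([0.2115, 0.5077, 0.2313]), 'orientation': array([0.6161, 3.0806, 0.    ]), 'force': array([ 0.0926, -0.1514,  0.1721]), 'ft_torque': array([ 0.0235,  0.0057, -0.0255]), 'finger_gap': 1.0013519347484303}
```

View pics/top0.png

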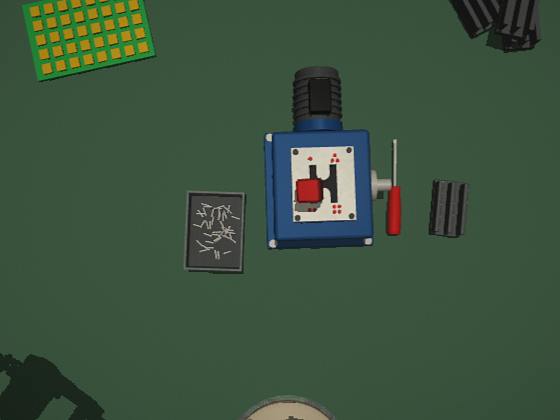

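View pics/side0.png

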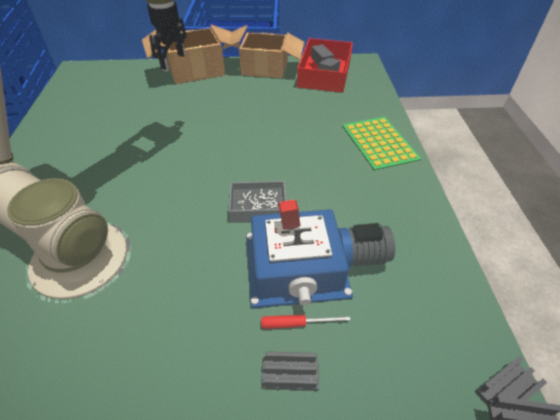

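The pictures show the knob at top (309,190), so the lever is in the left column, leaning back slightly towards slot two. The tray is on the left, and the screwdriver at (394,205) and the casting are on the right. Next I'll get the gearbox yaw from the plate edges.

Run:
```python
from look import *
np.set_printoptions(precision=4,suppress=True)
def topl(p,uv,z):
    ray=p['R'].T@np.linalg.inv(p['mtx'])@np.array([uv[0],uv[1],1.]); c=-p['R'].T@p['t']
    return c+ray*(z-c[2])/ray[2]
for n in ['top','side']:
    p=cams.get_image(n)
    im=p['color'].astype(int); m=((im.min(2)>150)).astype(np.uint8)
    k,l,st,ce=cv2.connectedComponentsWithStats(m)
    ok=[]
    for i in range(1,k):
        if st[i,4]>800:
            X=topl(p,ce[i],.111)
            if np.hypot(X[0]-.526,X[1]+.049)<.04: ok.append(i)
    for i in ok:
        pts=np.argwhere(l==i)[:,::-1]
        W=np.array([topl(p,q,.111)[:2] for q in pts])
        print(n,st[i],cv2.minAreaRect((W*1000).astype(np.float32)))
```

```text
top [ 291  146   65   76 2940] ((528.3982543945312, -51.66659927368164), (131.37838745117188, 111.72779083251953), 3.0688834190368652)
side [ 266  215   66   46 1883] ((529.1217041015625, -48.829078674316406), (133.86973571777344, 116.5891342163086), 2.9599788188934326)
```

```bash
cat > go.py <<'E'
from look import *
from scipy.spatial.transform import Rotation as Ro
G=np.array([.527,-.049,0]); yaw=np.deg2rad(3)
Rg=Ro.from_euler('z',yaw).as_matrix()
Rt=Rg@np.diag([-1,1,-1.])
def to(gx,gy,z):
    s=r.read_state(); R0=Ro.from_rotvec(s['orientation']).as_matrix()
    t=G+Rg@np.array([gx,gy,z])/1000
    return (R0.T@(t-s['tcp_pos'])*1000).round(1), np.rad2deg(Ro.from_matrix(R0.T@Rt).as_rotvec()).round(2)
def where():
    s=r.read_state(); return (Rg.T@(s['tcp_pos']-G)*1000).round(1),(Rg.T@s['force']).round(1)
def fz(c): return c
E
python3 - <<'E'
from go import *
print(to(-80,29,231),to(-80,29,148),where(),r.read_state()['clock'])
E
```

```text
(array([-4.206e+02, -4.010e+02,  3.000e-01]), array([ -0.  ,  -0.  , -25.62])) (array([-420.6, -401. ,   83.3]), array([ -0.  ,  -0.  , -25.62])) (array([-285.9,  572.4,  231.3]), array([-0.4,  1. , -0.1])) 1.3
```

Emit:
{"fn": "play_rows", "kwargs": {
  "steps": [
    {"x":-35,"y":-33,"z":0,"wz":-4,"jaw":-1},
    {"x":-70,"y":-66,"wz":-8,"jaw":-1},
    {"x":-105,"y":-100,"wz":-12,"jaw":-1},
    {"x":-140,"y":-133,"wz":-16,"jaw":-1},
    {"x":-175,"y":-166,"wz":-20,"jaw":-1},
    {"x":-210,"y":-200,"wz":-25.6,"jaw":-1},
    {"x":-245,"y":-233,"wz":-25.6,"jaw":-1},
    {"x":-280,"y":-266,"wz":-25.6,"jaw":-1},
    {"x":-315,"y":-300,"wz":-25.6,"jaw":-1},
    {"x":-350,"y":-333,"wz":-25.6,"jaw":-1}
  ]
}}

```text
schema error: expected keys x, y, z, wx, wy, wz, jaw
```

```bash
python3 -c "
from go import *
print(to(-80,29,231),to(-80,29,148),where())"
```

```text
(array([-4.206e+02, -4.010e+02,  3.000e-01]), array([ -0.  ,  -0.  , -25.62])) (array([-420.6, -401. ,   83.3]), array([ -0.  ,  -0.  , -25.62])) (array([-285.9,  572.4,  231.3]), array([-0.4,  1. , -0.1]))
```

Emit:
{"fn": "play_rows", "kwargs": {
  "steps": [
    {"x":-35,"y":-33,"z":0,"wx":0,"wy":0,"wz":-4,"jaw":-1},
    {"x":-70,"y":-66,"z":0,"wx":0,"wy":0,"wz":-8,"jaw":-1},
    {"x":-105,"y":-100,"z":0,"wx":0,"wy":0,"wz":-12,"jaw":-1},
    {"x":-140,"y":-133,"z":0,"wx":0,"wy":0,"wz":-16,"jaw":-1},
    {"x":-175,"y":-166,"z":0,"wx":0,"wy":0,"wz":-20,"jaw":-1},
    {"x":-210,"y":-200,"z":0,"wx":0,"wy":0,"wz":-25.6,"jaw":-1},
    {"x":-245,"y":-233,"z":0,"wx":0,"wy":0,"wz":-25.6,"jaw":-1},
    {"x":-280,"y":-266,"z":0,"wx":0,"wy":0,"wz":-25.6,"jaw":-1},
    {"x":-315,"y":-300,"z":0,"wx":0,"wy":0,"wz":-25.6,"jaw":-1},
    {"x":-350,"y":-333,"z":0,"wx":0,"wy":0,"wz":-25.6,"jaw":-1}
  ]
}}

```text
clock: 2.3
tcp_pos: [0.4069, 0.0636, 0.2316]
orientation: [-0.081, 3.14, -0.0]
force: [1.3, 0.4, 0.7]
finger_gap: -0.002
```

```bash
python3 -c "
from go import *
print(to(-80,29,231),to(-80,29,148),where())"
```

```text
(array([-34.1, -89.7,   0.7]), array([-0.  ,  0.05, -0.04])) (array([-34. , -89.7,  83.7]), array([-0.  ,  0.05, -0.04])) (array([-114. ,  118.8,  231.6]), array([1.3, 0.3, 0.7]))
```

Emit:
{"fn": "play_rows", "kwargs": {
  "steps": [
    {"x":-15,"y":-45,"z":0,"wx":0,"wy":0,"wz":0,"jaw":-1},
    {"x":-34,"y":-90,"z":0,"wx":0,"wy":0,"wz":0,"jaw":-1},
    {"x":-34,"y":-90,"z":40,"wx":0,"wy":0,"wz":0,"jaw":-1},
    {"x":-34,"y":-90,"z":83,"wx":0,"wy":0,"wz":0,"jaw":-1},
    {"x":-34,"y":-90,"z":83,"wx":0,"wy":0,"wz":0,"jaw":-1},
    {"x":-34,"y":-90,"z":83,"wx":0,"wy":0,"wz":0,"jaw":-1}
  ]
}}

```text
clock: 2.9
tcp_pos: [0.4455, -0.0224, 0.1492]
orientation: [0.082, -3.14, -0.0]
force: [0.0, -0.7, 0.4]
finger_gap: 0.0
```

```bash
python3 -c "
from go import *
print(where(),r.read_state()['finger_gap'])
snap('side','s1.png');snap('top','t1.png')
a=cv2.imread('pics/s1.png')[150:330,180:400];b=cv2.imread('pics/t1.png')[110:260,230:410]
cv2.imwrite('pics/s1c.png',np.hstack([cv2.resize(a,(400,330)),cv2.resize(b,(396,330))]))"
```

```text
(array([-80. ,  30.8, 149.2]), array([-0. , -0.7,  0.4])) 0.00017737501282521888
```

View pics/s1c.png

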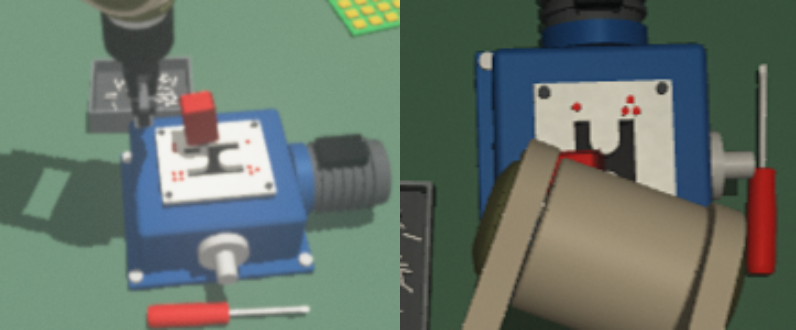

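The shut fingertips are just behind the knob, at the same y and clear of the plate. I'll push forward to just short of neutral.

Emit:
{"fn": "play_rows", "kwargs": {
  "steps": [
    {"x":-10,"y":-1,"z":0,"wx":0,"wy":0,"wz":0,"jaw":-1},
    {"x":-20,"y":-1,"z":0,"wx":0,"wy":0,"wz":0,"jaw":-1},
    {"x":-26,"y":-1,"z":0,"wx":0,"wy":0,"wz":0,"jaw":-1},
    {"x":-31,"y":-1,"z":0,"wx":0,"wy":0,"wz":0,"jaw":-1},
    {"x":-36,"y":-1,"z":0,"wx":0,"wy":0,"wz":0,"jaw":-1},
    {"x":-41,"y":-1,"z":0,"wx":0,"wy":0,"wz":0,"jaw":-1},
    {"x":-45,"y":-1,"z":0,"wx":0,"wy":0,"wz":0,"jaw":-1},
    {"x":-45,"y":-1,"z":0,"wx":0,"wy":0,"wz":0,"jaw":-1},
    {"x":-45,"y":-1,"z":0,"wx":0,"wy":0,"wz":0,"jaw":-1}
  ]
}}

```text
clock: 3.9
tcp_pos: [0.4902, -0.0211, 0.1483]
orientation: [-0.082, 3.14, 0.0]
force: [-1.5, 0.6, 0.2]
finger_gap: -0.001
```

```bash
cat > kn.py <<'E'
from go import *
import sys
def kn(tag):
    print(where())
    ps=[(n,snap(n,n[0]+tag+'.png')) for n in('side','top')]
    for n,p in ps:
      for q in ['knob_center','pad_right','pad_front','pad_left']:
        for d in cams.spot_point(p,q)[:1]: print(n,q,(Rg.T@(np.array(d['xyz'])-G)*1000).round(1),round(d['confidence'],2))
    a=cv2.imread(f'pics/s{tag}.png')[180:300,220:360];b=cv2.imread(f'pics/t{tag}.png')[110:260,230:410]
    cv2.imwrite(f'pics/c{tag}.png',np.hstack([cv2.resize(a,(400,343),interpolation=2),cv2.resize(b,(396,343))]))
kn(sys.argv[1])
E
python3 kn.py 2
```

```text
(array([-35.3,  29.8, 148.3]), array([-1.4,  0.6,  0.2]))
side pad_right [  1.   10.  161.7] 0.65
side pad_front [ 15.4  28.7 153.5] 0.6
top pad_front [ -42.7 -257.9   -4.2] 0.67
```

View pics/c2.png

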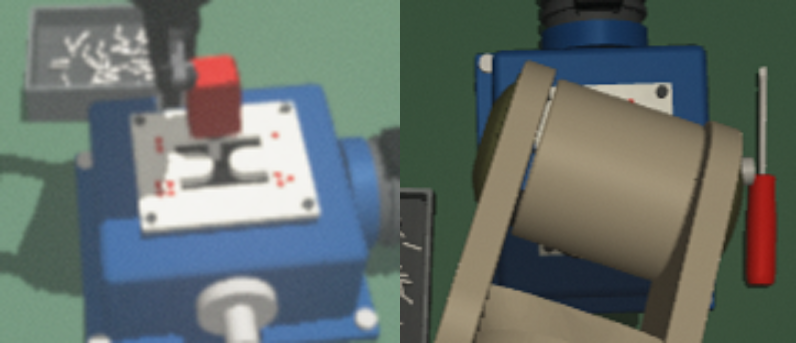

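Emit:
{"fn": "play_rows", "kwargs": {
  "steps": [
    {"x":-2.5,"y":0,"z":0,"wx":0,"wy":0,"wz":0,"jaw":-1},
    {"x":-2.5,"y":0,"z":0,"wx":0,"wy":0,"wz":0,"jaw":-1},
    {"x":-2.5,"y":0,"z":0,"wx":0,"wy":0,"wz":0,"jaw":-1},
    {"x":15,"y":0,"z":0,"wx":0,"wy":0,"wz":0,"jaw":-1},
    {"x":35,"y":20,"z":0,"wx":0,"wy":0,"wz":0,"jaw":-1},
    {"x":35,"y":60,"z":0,"wx":0,"wy":0,"wz":0,"jaw":-1},
    {"x":35,"y":80,"z":0,"wx":0,"wy":0,"wz":0,"jaw":-1},
    {"x":35,"y":80,"z":0,"wx":0,"wy":0,"wz":0,"jaw":-1}
  ]
}}

```text
clock: 5.2
tcp_pos: [0.4507, 0.0587, 0.1485]
orientation: [-0.086, 3.14, 0.0]
force: [0.8, 0.0, -0.1]
finger_gap: -0.001
```

```bash
python3 kn.py 3
```

```text
(array([-70.6, 111.6, 148.5]), array([ 0.8,  0. , -0.1]))
side knob_center [ -1.9  32.1 160.5] 0.78
side pad_right [  1.4  10.8 160.5] 0.74
side pad_front [ 16.   27.2 150.2] 0.43
top knob_center [   3.2 -151.3    4.3] 0.54
top pad_right [ -2.    7.4 158.7] 0.66
top pad_front [ 21.1  28.2 155.7] 0.36
top pad_left [ -1.6  43.2 152.9] 0.55
```

View pics/c3.png

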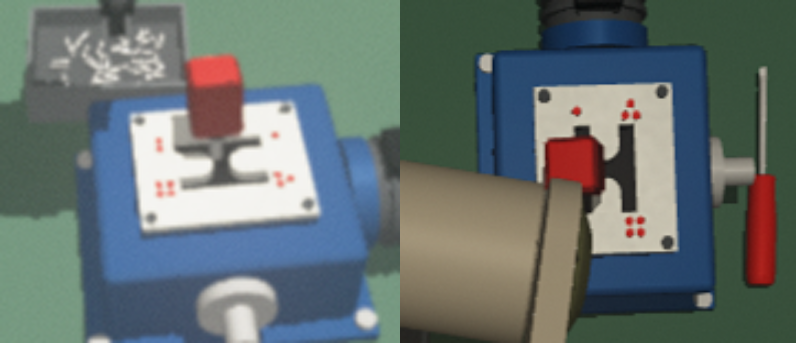

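Knob x averages about -0.7 mm, so the lever is in neutral. The top view shows it beside the cross channel with a free path. Next I'll move alongside its left face.

Emit:
{"fn": "play_rows", "kwargs": {
  "steps": [
    {"x":-40,"y":0,"z":0,"wx":0,"wy":0,"wz":0,"jaw":-1},
    {"x":-71,"y":-5,"z":0,"wx":0,"wy":0,"wz":0,"jaw":-1},
    {"x":-71,"y":-20,"z":0,"wx":0,"wy":0,"wz":0,"jaw":-1},
    {"x":-71,"y":-35,"z":0,"wx":0,"wy":0,"wz":0,"jaw":-1},
    {"x":-71,"y":-35,"z":0,"wx":0,"wy":0,"wz":0,"jaw":-1},
    {"x":-71,"y":-35,"z":0,"wx":0,"wy":0,"wz":0,"jaw":-1}
  ]
}}

```text
clock: 6.3
tcp_pos: [0.523, 0.0254, 0.1484]
orientation: [0.08, -3.14, -0.0]
force: [-0.7, 0.1, -0.1]
finger_gap: -0.002
```

```bash
python3 kn.py 4
```

```text
(array([-1.000e-01,  7.450e+01,  1.484e+02]), array([-0.7,  0.1, -0.1]))
side knob_center [ -1.3  31.2 160.4] 0.63
side pad_right [  1.8  11.8 162. ] 0.63
side pad_front [ 18.4  27.9 154. ] 0.54
side pad_left [-6.4  2.4  0.6] 0.55
```

View pics/c4.png

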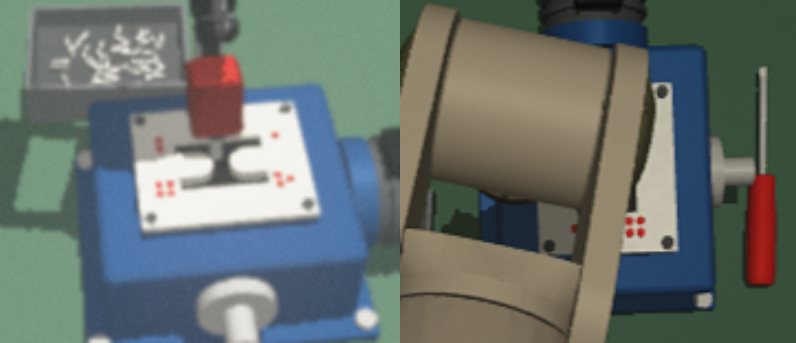

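Emit:
{"fn": "play_rows", "kwargs": {
  "steps": [
    {"x":0,"y":-6,"z":0,"wx":0,"wy":0,"wz":0,"jaw":-1},
    {"x":0,"y":-12,"z":0,"wx":0,"wy":0,"wz":0,"jaw":-1},
    {"x":0,"y":-18,"z":0,"wx":0,"wy":0,"wz":0,"jaw":-1},
    {"x":0,"y":-24,"z":0,"wx":0,"wy":0,"wz":0,"jaw":-1},
    {"x":0,"y":-30,"z":0,"wx":0,"wy":0,"wz":0,"jaw":-1},
    {"x":0,"y":-36,"z":0,"wx":0,"wy":0,"wz":0,"jaw":-1},
    {"x":0,"y":-42,"z":0,"wx":0,"wy":0,"wz":0,"jaw":-1},
    {"x":0,"y":-48,"z":0,"wx":0,"wy":0,"wz":0,"jaw":-1},
    {"x":0,"y":-52,"z":0,"wx":0,"wy":0,"wz":0,"jaw":-1},
    {"x":0,"y":-52,"z":0,"wx":0,"wy":0,"wz":0,"jaw":-1}
  ]
}}

```text
clock: 7.8
tcp_pos: [0.5265, -0.0268, 0.1483]
orientation: [0.081, -3.14, 0.0]
force: [0.4, 0.1, 0.8]
finger_gap: 0.0
```

```bash
python3 kn.py 5
```

```text
(array([  0.6,  22.2, 148.3]), array([0.4, 0.1, 0.8]))
side pad_right [  3.8 -30.2 160.1] 0.73
side pad_front [ 15.4 -12.5 155.5] 0.5
```

View pics/c5.png

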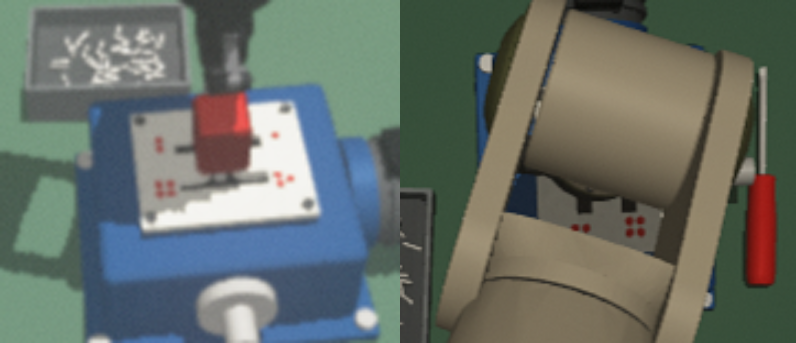

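Emit:
{"fn": "play_rows", "kwargs": {
  "steps": [
    {"x":0,"y":-5,"z":0,"wx":0,"wy":0,"wz":0,"jaw":-1},
    {"x":0,"y":-9,"z":0,"wx":0,"wy":0,"wz":0,"jaw":-1},
    {"x":0,"y":-12,"z":0,"wx":0,"wy":0,"wz":0,"jaw":-1},
    {"x":0,"y":-12,"z":0,"wx":0,"wy":0,"wz":0,"jaw":-1},
    {"x":0,"y":-12,"z":0,"wx":0,"wy":0,"wz":0,"jaw":-1}
  ]
}}

```text
clock: 8.8
tcp_pos: [0.5271, -0.0384, 0.1483]
orientation: [0.081, -3.14, 0.0]
force: [-0.7, -0.6, -0.7]
finger_gap: 0.001
```

```bash
python3 kn.py 6
```

```text
(array([  0.6,  10.6, 148.3]), array([-0.8, -0.6, -0.7]))
side knob_center [  0.6 -18.5 160. ] 0.57
```

View pics/c6.png

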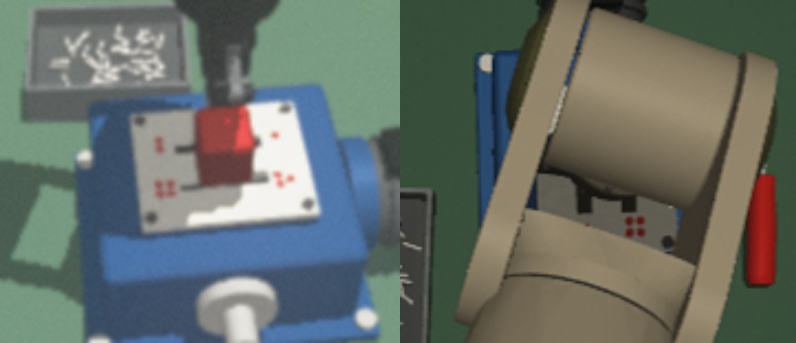

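Emit:
{"fn": "play_rows", "kwargs": {
  "steps": [
    {"x":0,"y":-2,"z":0,"wx":0,"wy":0,"wz":0,"jaw":-1},
    {"x":0,"y":-4,"z":0,"wx":0,"wy":0,"wz":0,"jaw":-1},
    {"x":0,"y":-5,"z":0,"wx":0,"wy":0,"wz":0,"jaw":-1},
    {"x":0,"y":-5,"z":0,"wx":0,"wy":0,"wz":0,"jaw":-1}
  ]
}}

```text
clock: 9.7
tcp_pos: [0.5273, -0.0433, 0.1483]
orientation: [0.081, -3.14, -0.0]
force: [-0.8, 0.7, 0.7]
finger_gap: -0.002
```

Emit:
{"fn": "play_rows", "kwargs": {
  "steps": [
    {"x":0,"y":-1,"z":0,"wx":0,"wy":0,"wz":0,"jaw":-1},
    {"x":0,"y":-2,"z":0,"wx":0,"wy":0,"wz":0,"jaw":-1},
    {"x":0,"y":-2,"z":0,"wx":0,"wy":0,"wz":0,"jaw":-1}
  ]
}}

```text
clock: 10.0
tcp_pos: [0.5275, -0.0453, 0.1483]
orientation: [0.082, -3.14, 0.0]
force: [-0.1, 1.4, 0.7]
finger_gap: -0.002
```

```bash
python3 kn.py 7
```

```text
(array([  0.6,   3.7, 148.3]), array([-0. ,  1.4,  0.7]))
side knob_center [ -0.7 -25.1 156.4] 0.64
side pad_right [  1.8 -45.  155.5] 0.56
side pad_front [ 19.4 -30.  153.2] 0.35
side pad_left [   3.6 -148.4    3.7] 0.42
top knob_center [-1.1 -1.8  3.3] 0.62
```

View pics/c7.png

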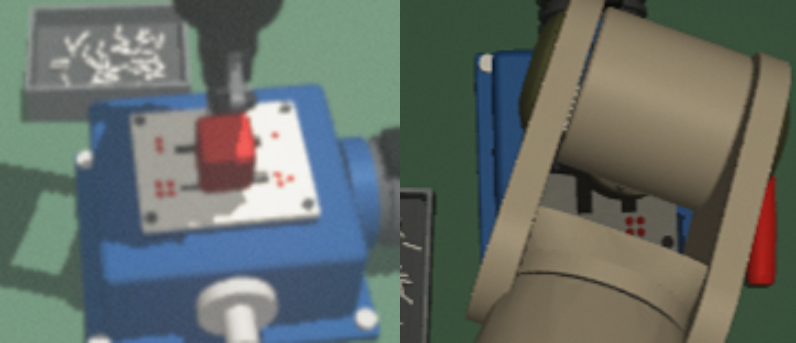

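Emit:
{"fn": "play_rows", "kwargs": {
  "steps": [
    {"x":0,"y":-1,"z":0,"wx":0,"wy":0,"wz":0,"jaw":-1},
    {"x":0,"y":-1.5,"z":0,"wx":0,"wy":0,"wz":0,"jaw":-1},
    {"x":0,"y":-1.5,"z":0,"wx":0,"wy":0,"wz":0,"jaw":-1}
  ]
}}

```text
clock: 10.8
tcp_pos: [0.5275, -0.0467, 0.1483]
orientation: [0.081, -3.14, -0.0]
force: [0.7, 1.5, -0.4]
finger_gap: 0.002
```

Emit:
{"fn": "play_rows", "kwargs": {
  "steps": [
    {"x":0,"y":-1,"z":0,"wx":0,"wy":0,"wz":0,"jaw":-1},
    {"x":0,"y":-1,"z":0,"wx":0,"wy":0,"wz":0,"jaw":-1}
  ]
}}

```text
clock: 11.0
tcp_pos: [0.5275, -0.0476, 0.1482]
orientation: [0.082, -3.14, -0.001]
force: [0.1, 2.5, -1.8]
finger_gap: -0.003
```

```bash
python3 kn.py 8
```

```text
(array([  0.6,   1.4, 148.2]), array([ 0.2,  2.5, -1.8]))
side knob_center [ -2.  -26.7 157.4] 0.98
side pad_right [  2.6 -45.5 155.6] 0.74
side pad_front [ 16.9 -29.3 157.4] 0.45
top pad_left [   3.2 -153.3    3.1] 0.67
```

Emit:
{"fn": "play_rows", "kwargs": {
  "steps": [
    {"x":0,"y":-1,"z":0,"wx":0,"wy":0,"wz":0,"jaw":-1},
    {"x":0,"y":-1,"z":0,"wx":0,"wy":0,"wz":0,"jaw":-1}
  ]
}}

```text
clock: 11.7
tcp_pos: [0.5276, -0.0486, 0.1482]
orientation: [0.082, -3.14, -0.001]
force: [0.8, 4.3, -2.1]
finger_gap: 0.003
```

Emit:
{"fn": "play_rows", "kwargs": {
  "steps": [
    {"x":0,"y":-1,"z":0,"wx":0,"wy":0,"wz":0,"jaw":-1},
    {"x":0,"y":-1,"z":0,"wx":0,"wy":0,"wz":0,"jaw":-1}
  ]
}}

```text
clock: 11.9
tcp_pos: [0.5276, -0.0495, 0.1482]
orientation: [0.082, -3.14, -0.001]
force: [0.1, 5.2, -2.0]
finger_gap: 0.001
```

Emit:
{"fn": "play_rows", "kwargs": {
  "steps": [
    {"x":0,"y":15,"z":0,"wx":0,"wy":0,"wz":0,"jaw":-1},
    {"x":0,"y":45,"z":0,"wx":0,"wy":0,"wz":0,"jaw":-1},
    {"x":0,"y":75,"z":0,"wx":0,"wy":0,"wz":0,"jaw":-1},
    {"x":30,"y":100,"z":0,"wx":0,"wy":0,"wz":0,"jaw":-1},
    {"x":70,"y":100,"z":0,"wx":0,"wy":0,"wz":0,"jaw":-1},
    {"x":70,"y":100,"z":0,"wx":0,"wy":0,"wz":0,"jaw":-1}
  ]
}}

```text
clock: 12.5
tcp_pos: [0.4484, 0.0479, 0.1483]
orientation: [0.085, -3.138, 0.001]
force: [0.3, 0.6, -0.5]
finger_gap: -0.003
```

```bash
python3 kn.py 9
```

```text
(array([-73.5, 100.9, 148.3]), array([ 0.3,  0.6, -0.5]))
side knob_center [ -1.5 -24.8 156. ] 0.62
side pad_right [  2.7 -49.6 155.7] 0.57
side pad_front [ 16.7 -31.7 152.4] 0.53
top knob_center [ -4.2 -29.4 157.1] 0.56
top pad_right [ -4.7 -47.9 151.6] 0.58
top pad_front [ 17.1 -26.  157.9] 0.4
top pad_left [ -2.  -13.7 158.5] 0.64
```

View pics/c9.png

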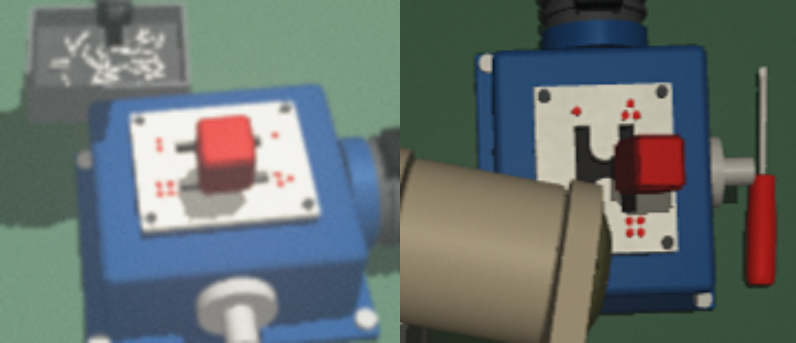

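The lever now stands in the right column in neutral, with the knob at (-1,-28). I'll go round behind it at the same height and push forward.

Emit:
{"fn": "play_rows", "kwargs": {
  "steps": [
    {"x":2,"y":-40,"z":0,"wx":0,"wy":0,"wz":0,"jaw":-1},
    {"x":2,"y":-80,"z":0,"wx":0,"wy":0,"wz":0,"jaw":-1},
    {"x":2,"y":-115,"z":0,"wx":0,"wy":0,"wz":0,"jaw":-1},
    {"x":2,"y":-129,"z":0,"wx":0,"wy":0,"wz":0,"jaw":-1},
    {"x":2,"y":-129,"z":0,"wx":0,"wy":0,"wz":0,"jaw":-1},
    {"x":-15,"y":-129,"z":0,"wx":0,"wy":0,"wz":0,"jaw":-1},
    {"x":-30,"y":-129,"z":0,"wx":0,"wy":0,"wz":0,"jaw":-1},
    {"x":-35,"y":-129,"z":0,"wx":0,"wy":0,"wz":0,"jaw":-1},
    {"x":-35,"y":-129,"z":0,"wx":0,"wy":0,"wz":0,"jaw":-1}
  ]
}}

```text
clock: 13.9
tcp_pos: [0.4943, -0.0793, 0.1481]
orientation: [0.084, -3.14, -0.001]
force: [-0.1, 0.5, 0.3]
finger_gap: -0.002
```

```bash
python3 kn.py 10
```

```text
(array([-34.2, -28.6, 148.1]), array([-0.1,  0.5,  0.3]))
side pad_right [  1.7 -49.7 151.1] 0.67
side pad_front [ 15.  -30.9 154.8] 0.38
```

View pics/c10.png

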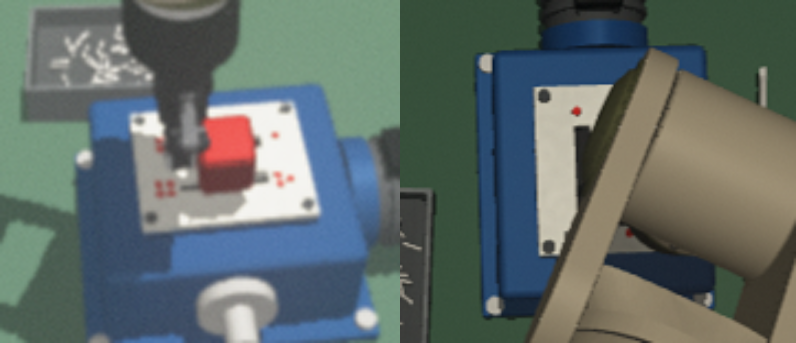

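The fingertips are at the knob's rear face. Pushing forward.

Emit:
{"fn": "play_rows", "kwargs": {
  "steps": [
    {"x":-5,"y":0,"z":0,"wx":0,"wy":0,"wz":0,"jaw":-1},
    {"x":-10,"y":0,"z":0,"wx":0,"wy":0,"wz":0,"jaw":-1},
    {"x":-15,"y":0,"z":0,"wx":0,"wy":0,"wz":0,"jaw":-1},
    {"x":-20,"y":0,"z":0,"wx":0,"wy":0,"wz":0,"jaw":-1},
    {"x":-25,"y":0,"z":0,"wx":0,"wy":0,"wz":0,"jaw":-1},
    {"x":-30,"y":0,"z":0,"wx":0,"wy":0,"wz":0,"jaw":-1},
    {"x":-34,"y":0,"z":0,"wx":0,"wy":0,"wz":0,"jaw":-1},
    {"x":-37,"y":0,"z":0,"wx":0,"wy":0,"wz":0,"jaw":-1},
    {"x":-37,"y":0,"z":0,"wx":0,"wy":0,"wz":0,"jaw":-1}
  ]
}}

```text
clock: 15.3
tcp_pos: [0.5315, -0.0785, 0.1482]
orientation: [-0.082, 3.14, 0.0]
force: [-0.4, 0.7, 0.2]
finger_gap: 0.001
```

```bash
python3 kn.py 11
```

```text
(array([  3. , -29.7, 148.2]), array([-0.4,  0.7,  0.2]))
side knob_center [ 35.6 -29.7 154. ] 0.97
top knob_center [-0.8  0.4  3.2] 0.67
```

View pics/c11.png

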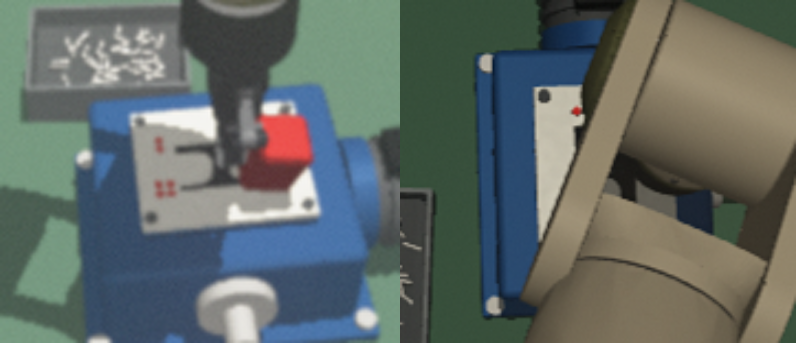

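Emit:
{"fn": "play_rows", "kwargs": {
  "steps": [
    {"x":-2,"y":0,"z":0,"wx":0,"wy":0,"wz":0,"jaw":-1},
    {"x":-4,"y":0,"z":0,"wx":0,"wy":0,"wz":0,"jaw":-1},
    {"x":-6,"y":0,"z":0,"wx":0,"wy":0,"wz":0,"jaw":-1},
    {"x":-6,"y":0,"z":0,"wx":0,"wy":0,"wz":0,"jaw":-1}
  ]
}}

```text
clock: 16.2
tcp_pos: [0.5374, -0.0782, 0.1483]
orientation: [-0.082, 3.141, 0.0]
force: [-0.4, 0.3, 0.1]
finger_gap: 0.001
```

Emit:
{"fn": "play_rows", "kwargs": {
  "steps": [
    {"x":-1,"y":0,"z":0,"wx":0,"wy":0,"wz":0,"jaw":-1},
    {"x":-2,"y":0,"z":0,"wx":0,"wy":0,"wz":0,"jaw":-1},
    {"x":-2,"y":0,"z":0,"wx":0,"wy":0,"wz":0,"jaw":-1}
  ]
}}

```text
clock: 16.5
tcp_pos: [0.5393, -0.0781, 0.1483]
orientation: [-0.082, 3.14, 0.0]
force: [-0.6, -0.6, -0.1]
finger_gap: 0.001
```

Emit:
{"fn": "play_rows", "kwargs": {
  "steps": [
    {"x":-1,"y":0,"z":0,"wx":0,"wy":0,"wz":0,"jaw":-1},
    {"x":-1,"y":0,"z":0,"wx":0,"wy":0,"wz":0,"jaw":-1}
  ]
}}

```text
clock: 16.7
tcp_pos: [0.5403, -0.0781, 0.1483]
orientation: [-0.082, 3.14, -0.0]
force: [-0.0, 0.1, -0.6]
finger_gap: 0.001
```

```bash
python3 kn.py 12
```

```text
(array([ 11.7, -29.7, 148.3]), array([-0. ,  0.1, -0.6]))
side knob_center [ 43.8 -27.9 151.7] 0.71
side pad_right [ 45.5 -46.8 146.2] 0.59
```

Emit:
{"fn": "play_rows", "kwargs": {
  "steps": [
    {"x":-1,"y":0,"z":0,"wx":0,"wy":0,"wz":0,"jaw":-1},
    {"x":-1,"y":0,"z":0,"wx":0,"wy":0,"wz":0,"jaw":-1}
  ]
}}

```text
clock: 17.4
tcp_pos: [0.5413, -0.078, 0.1483]
orientation: [-0.082, 3.141, -0.0]
force: [-0.2, -0.2, -0.5]
finger_gap: 0.001
```

Emit:
{"fn": "play_rows", "kwargs": {
  "steps": [
    {"x":-1,"y":0,"z":0,"wx":0,"wy":0,"wz":0,"jaw":-1},
    {"x":-1,"y":0,"z":0,"wx":0,"wy":0,"wz":0,"jaw":-1}
  ]
}}

```text
clock: 17.6
tcp_pos: [0.5423, -0.078, 0.1483]
orientation: [-0.082, 3.14, -0.0]
force: [-0.8, 0.4, -1.1]
finger_gap: 0.002
```

Emit:
{"fn": "play_rows", "kwargs": {
  "steps": [
    {"x":-1,"y":0,"z":0,"wx":0,"wy":0,"wz":0,"jaw":-1},
    {"x":-1,"y":0,"z":0,"wx":0,"wy":0,"wz":0,"jaw":-1}
  ]
}}

```text
clock: 17.8
tcp_pos: [0.5431, -0.0779, 0.1482]
orientation: [0.082, -3.14, -0.0]
force: [-1.1, 0.2, -0.1]
finger_gap: -0.001
```

Emit:
{"fn": "play_rows", "kwargs": {
  "steps": [
    {"x":-1,"y":0,"z":0,"wx":0,"wy":0,"wz":0,"jaw":-1},
    {"x":-1,"y":0,"z":0,"wx":0,"wy":0,"wz":0,"jaw":-1}
  ]
}}

```text
clock: 18.0
tcp_pos: [0.544, -0.0778, 0.1482]
orientation: [0.082, -3.14, -0.0]
force: [-2.2, 0.1, -0.3]
finger_gap: 0.0
```

Emit:
{"fn": "play_rows", "kwargs": {
  "steps": [
    {"x":-1,"y":0,"z":0,"wx":0,"wy":0,"wz":0,"jaw":-1},
    {"x":-1,"y":0,"z":0,"wx":0,"wy":0,"wz":0,"jaw":-1}
  ]
}}

```text
clock: 18.2
tcp_pos: [0.5448, -0.0777, 0.1481]
orientation: [0.082, -3.139, -0.0]
force: [-3.8, -0.1, -0.6]
finger_gap: 0.003
```

```bash
python3 kn.py 13
```

```text
(array([ 16.3, -29.6, 148.1]), array([-3.8,  0.1, -0.6]))
side knob_center [ 45.8 -24.5 154.1] 0.56
side pad_right [ 46.9 -45.  148.3] 0.59
side pad_left [-1.9 -0.3  4.3] 0.71
```

View pics/c13.png

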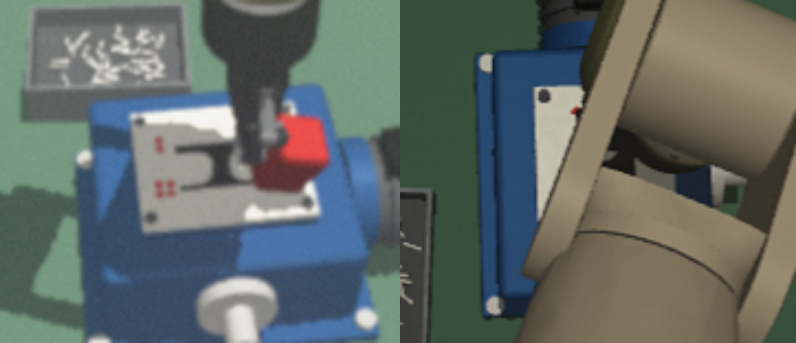

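Emit:
{"fn": "play_rows", "kwargs": {
  "steps": [
    {"x":-1,"y":0,"z":0,"wx":0,"wy":0,"wz":0,"jaw":-1},
    {"x":-2,"y":0,"z":0,"wx":0,"wy":0,"wz":0,"jaw":-1},
    {"x":-3,"y":0,"z":0,"wx":0,"wy":0,"wz":0,"jaw":-1},
    {"x":-3,"y":0,"z":0,"wx":0,"wy":0,"wz":0,"jaw":-1}
  ]
}}

```text
clock: 19.1
tcp_pos: [0.5475, -0.0776, 0.148]
orientation: [0.082, -3.138, -0.001]
force: [-7.7, 0.1, -1.0]
finger_gap: -0.003
```

Emit:
{"fn": "play_rows", "kwargs": {
  "steps": [
    {"x":6,"y":0,"z":0,"wx":0,"wy":0,"wz":0,"jaw":-1},
    {"x":25,"y":0,"z":0,"wx":0,"wy":0,"wz":0,"jaw":-1},
    {"x":60,"y":0,"z":0,"wx":0,"wy":0,"wz":0,"jaw":-1},
    {"x":90,"y":10,"z":-10,"wx":0,"wy":0,"wz":0,"jaw":-1},
    {"x":110,"y":45,"z":-30,"wx":0,"wy":0,"wz":0,"jaw":-1},
    {"x":120,"y":85,"z":-50,"wx":0,"wy":0,"wz":0,"jaw":-1},
    {"x":120,"y":130,"z":-60,"wx":0,"wy":0,"wz":0,"jaw":-1},
    {"x":120,"y":175,"z":-60,"wx":0,"wy":0,"wz":0,"jaw":-1},
    {"x":120,"y":200,"z":-60,"wx":0,"wy":0,"wz":0,"jaw":-1},
    {"x":120,"y":200,"z":-60,"wx":0,"wy":0,"wz":0,"jaw":-1}
  ]
}}

```text
clock: 20.1
tcp_pos: [0.4183, 0.1184, 0.2091]
orientation: [-0.088, 3.137, 0.002]
force: [-0.7, 0.5, -0.4]
finger_gap: 0.004
```

```bash
python3 kn.py 14; python3 -c "
from go import *
p=cams.get_image('top')
for q in ['screw_tray','screwdriver','casting']:print(q,[(np.round(d['xyz'],4),round(d['confidence'],2)) for d in cams.spot_point(p,q)[:1]])
f,a=.34,.22
for n in('top','side'):
    p=snap(n,'m'+n+'.png');im=cv2.imread('pics/m'+n+'.png');u=p['color'].astype(int)
    m=np.zeros(im.shape[:2],np.uint8)
    # predicted knob outline for f=.34 vs .30
    for f,c in((.34,(0,255,0)),(.30,(255,255,0))):
        ex=np.array([np.cos(f),np.sin(f)*np.sin(a),-np.sin(f)*np.cos(a)]);ez=np.array([np.sin(f),-np.cos(f)*np.sin(a),np.cos(f)*np.cos(a)]);ey=np.cross(ez,ex)
        P=np.array([[0,0,28]+s*ez+i*ex+j*ey for s in(105,157) for i in(-20,20) for j in(-20,20)])/1000
        W=(Rg@P.T).T+G;C=(p['R']@W.T).T+p['t'];uv=(p['mtx']@C.T).T;uv=uv[:,:2]/uv[:,2:]
        h=cv2.convexHull(uv.astype(np.float32));print(n,f,'pred bbox',h.reshape(-1,2).min(0),h.reshape(-1,2).max(0))
    R=(u[...,0]>90)&(u[...,1]<80)&(u[...,2]<80)
    k,l,st,ce=cv2.connectedComponentsWithStats(R.astype(np.uint8));print(sorted(st[1:].tolist(),key=lambda s:-s[4])[:3])
"
```

```text
(array([-99.8, 172.9, 209.1]), array([-0.7,  0.6, -0.4]))
side knob_center [ 45.5 -24.9 149.6] 0.89
side pad_right [ 48.9 -49.2 143.9] 0.58
top knob_center [ 43.5 -25.3 149.2] 0.61
top pad_right [ 44.2 -48.4 143.4] 0.38
top pad_front [ 43.1 -10.3 152. ] 0.36
top pad_left [ 44.8 -10.7 154. ] 0.8
screw_tray []
screwdriver [(array([ 0.5379, -0.2022,  0.0045]), 0.68)]
casting [(array([ 0.4968, -0.3069, -0.005 ]), 0.57)]
top 0.34 pred bbox [321.51843 137.60666] [356.69818 173.15042]
top 0.3 pred bbox [321.96365 140.67354] [357.1263 175.539 ]
[[388, 186, 13, 48, 568], [334, 139, 23, 19, 375], [308, 157, 4, 4, 11]]
side 0.34 pred bbox [304.13403 218.1159 ] [334.85956 247.82169]
side 0.3 pred bbox [302.20786 218.06902] [332.288   247.55849]
[[297, 39, 55, 53, 1856], [307, 222, 27, 25, 331], [260, 35, 23, 14, 248]]
```

View pics/c14.png

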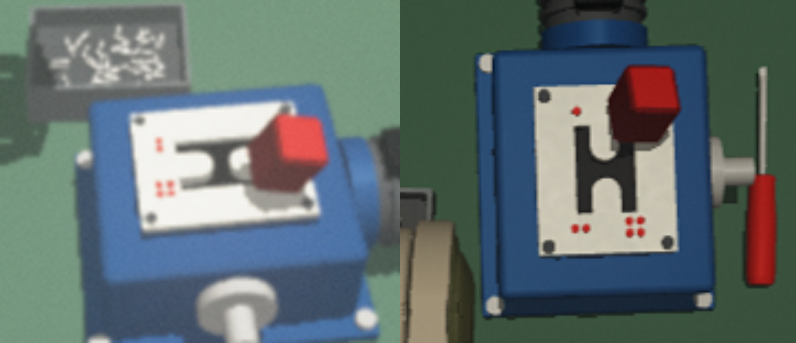

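The lever is fully home in the three-dot slot. The knob measures x ≈ 44.5 mm against 43.7 expected, and the push ended against a stop at 7.7 N. The arm is clear and the bystanders haven't moved, so I'm handing in.

```bash
python3 -c "
from plant import r
print(r.hand_in(), r.read_state()['clock'])"
```

```text
the job is handed in; nothing more can be done
the job is handed in; nothing more can be done
```

The gearbox is in third and the job is handed in, at about 21 s on the robot's clock. I pushed the lever with shut fingertips only: forward to neutral, across to the right column, then forward into the three-dot slot. I then moved the arm clear.

**What my last checks showed:**
- **Lever position:** the networks put the knob at x ≈ 44.5 mm and y ≈ -25 mm in the gearbox frame. Fully home would be 43.7 mm and about -27 mm.
- **End stops:** the last forward push rose to 7.7 N with no further knob travel seen, so it was against its stop. The sideways push ended at 5 N, with the knob about 28 mm to the right.
- **Knob outline:** the side view fits a lean of about 0.34 rad. In the top view the knob's forward edge fell between the outlines for 0.30 and 0.34 rad, so on its own it does not decide between them.
- **Bystanders:** the screwdriver and casting were within about 4 mm of where they started, which is the network's accuracy. The tray was not found in the last top picture because the arm partly hid it; it looked unmoved in the side view.

One oddity: `r.hand_in()` printed its confirmation and the state could not be read after it, so I have no reading from the second after hand-in.

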